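# Load a component reel on the pay-off stand

## Task

Load the white reel on the green pay-off stand: lift it out of the rack, lower it upright between the stand's two cheeks without dropping it, then slide the red-handled axle through the near hole, the reel's bore and the far hole until its collar is fully home against the stand. Let go of everything, and leave the blue reel, the tape roll and the barcode scanner where they are.

Things in the scene. Friction and masses are not known exactly. Their poses are not given: they have to be found in the camera images.
- stand: Green reel stand, fixed. Origin: centre of the base's underside (160 x 110 x 6 mm). x: the way a reel rolls; y: axle direction, axle enters from -y; z up. Two upright cheeks, 120 mm long, 4 mm thick, 24 mm apart (inner faces y = -12, +12), 124 mm high, with lips flaring to 36 mm apart at 135 mm height. Each has an aluminium bearing block 30 x 30 mm from |y| = 12 to 28 mm, with a 12 mm through hole
- stand_mouth (a point): Centre of the near bearing hole at the block's outer face (y = -28 mm in the stand, 104 mm high), where the axle enters and where its collar comes to bear; axes as the stand
- stand_mid (a point): On the hole axis, midway between the cheeks (stand y = 0, 104 mm high); axes as the stand. Below it two fixed rubber rest bars (along y, 10 mm thick, at x = -47 and +47 mm): a reel lowered onto them stays centred in x, its hub centre 101 mm above the table, 3 mm below the hole axis; the axle's tapered nose lifts it 1 to 2 mm on passing through
- stand_far (a point): Centre of the far bearing hole at that block's outer face (y = +28 mm in the stand, 104 mm high), where the axle comes out; axes as the stand
- reel_rack: Black reel rack, fixed. Origin: centre of the underside of its base (150 x 150 x 6 mm). Two upright slots at rack y = -35 and +35 mm, each 24 mm wide between 3 mm divider plates that rise to 66 mm above the table; a reel stands in each, its axis along rack y, its hub centre 98 mm above the table
- white_reel: White plastic tape reel with a yellow label and black tape, standing on edge in one of the rack's two slots (which one varies): 178 mm in diameter, 16.5 mm wide overall, 13 mm bore right through, about 0.2 kg. Origin: the hub centre. Its y axis is the bore axis (level); z is up at the start, x level
- reel_grip (a point): A point in the white reel 70 mm above its hub centre (19 mm below its topmost rim), midway between the flanges: a good place to pinch it from above across its 16.5 mm width
- blue_reel: Bystander: blue reel of the same size in the rack's other slot, 70 mm from the white one, centre to centre. Origin: hub centre, y along its bore
- axle: Steel axle with red grip, 166 mm long, lying level in its grey rest, axis 60 mm above the table, 0.09 kg. Origin: on the axis at the collar's front face; y points along the axle to the nose. Towards +y: 10 mm round shaft for 66 mm, then a 16 mm nose tapering to 3 mm diameter. Towards -y: collar (26 mm diameter, 4 mm thick), then the grip, 20 x 20 mm (sides along x and z), to y = -84 mm
- axle_tip (a point): The end of the axle's nose (axle y = +82 mm)
- axle_grip (a point): Middle of the red grip (axle y = -45 mm), clear of the rest's uprights: a good place to pinch it from above across its 20 mm width
- axle_rest: Grey rest of the axle, fixed. Origin: on the table under the axle's origin; axes as the axle at the start. Base plate 64 mm (x) by 150 mm (y), 6 mm thick; two uprights 36 mm wide, 8 mm thick, at y = +45 mm (notch for the shaft, prongs 63 mm high) and y = -77 mm (notch for the grip, prongs 58 mm high). The axle lifts straight up out of it
- tape_roll: Bystander: red roll of packing tape lying flat on the desk, 104 mm in diameter, 48 mm high. Origin: centre of its underside
- scanner: Bystander: grey hand-held barcode scanner with a black handle, lying on the desk, about 105 x 170 mm, 44 mm high. Origin: under the centre of its head

How it is judged:
By the outcome, as a careful person would: the job done as asked, in the order asked, and still so for the second after the job is handed in, with the robot touching nothing.
It also fails if it takes over 61 s, if anything falls off the work surface, if the arm or the gripper's body presses on something with over 40 N, if the wrist force passes 120 N, or if a joint passes its speed limit or range.

## Robot

A 6-joint arm with a two-finger parallel gripper is mounted at the origin on the work surface. World frame = base frame: x ahead of the robot, y to its left, z up, the work surface at z = 0. Lengths are in m, angles in degrees, forces in N, time in s.
With the tool pointing down it reaches from about 0.35 to 1 m from the base axis. Payload 7.1 kg.
Tool frame: the origin (TCP) lies at the very end of the fingers, on their centre line; the grasp point (between the pads) lies r.grasp_offset behind it (r.grasp_offset is the distance from the TCP to the grasp point, in m); z points along the fingers, y is the line along which they close (so a half turn about z gives the same grasp; the last joint's range is limited). The gripper opens to 85 mm and grips with 20 to 120 N. Pads are 22 mm wide; open, the fingers measure 114 mm over their backs; the gripper's body (76 mm by 85 mm) begins 54 mm behind the grasp point. The pads swing forward as they close: fully open they stand 13 mm farther back than shut.
Start: joints at [-67.953, 24.242, 93.386, -0, 62.372, -1.089], TCP at [0.246, -0.575, 0.231] pointing down, gripper open.
Joint ranges: [-172.04, 172.04], [-51.8, 120.97], [4.93, 147.93], [-75.15, 255.16], [6.16, 154.13], [-145.62, 145.62]. Speed limits (degrees/s): [136.94, 136.94, 172.46, 180, 180, 180].

## Interface

Orientations are given as [roll, pitch, yaw] about the fixed x, y, z axes, in that order (R = Rz(yaw) Ry(pitch) Rx(roll)).
In Python, from bench import readout, imaging, order, r gives the robot as it stands. The module is installed in compiled form; this text tells all that it offers.
- The arm moves only by the tool arm_command, never from a script. Its argument "motion" is a list of rows, each a list of 2 entries, a list of its own where there are three numbers: the shift along the tool's x, y, z in m, then the turn, a rotation vector about the tool's x, y, z in degrees. A call has 1 to 20 rows; each row shifts and turns the commanded pose from where the row before left it, along the tool's axes as they then stand; what a row does not reach is not made up. A row lasts 1/12 s, in which the tool goes at most 41.7 mm and 7.16 degrees, less where a joint would pass 70% of its speed; a pose out of reach is approached as far as the arm can. A call with a gripper value outside its range is refused whole. "hand" is the finger opening in m, from 0 to 0.0854, set as the call begins (left out, the last holds). The fingers move at their own pace and stop on an object; "newtons" is the grip in N (left out, the last holds). Time passes only in rows, so rows that do not move let the fingers close. It gives the time, the measured TCP pose, the force, the opening and the grip force at its end, in the units of the state.
- readout.get_state(): the state, without advancing time (a new reading comes with each control period).
- imaging.snapshot(name): name is "scene" or "top" or "wrist"; returns the picture (480x640x3 uint8, red, green, blue); there is no depth.
- imaging.get_calibration(name): a dict with "fx", "fy", "cx", "cy" (pixels), "rvec" (rotation vector, rad) and "tvec" (3), from world to camera coordinates, as OpenCV has them. Camera axes: x right, y down, z forward; pixel columns grow to the right and rows downward; lengths in m; the calibration is good to about 2 mm. The wrist camera is an equidistant fisheye: a pixel r from the principal point sees the ray r / f radians off the axis. A picture is of the moment at which its call begins: read the wrist's pose just before it. get_calibration takes no time and is no camera call; for the wrist camera it gives the pose at the moment of the call.
- order.job_done(): hands the job in; it is judged then, once.
Trained networks look in the newest picture that a camera, given by its name, has taken for a name from the list of things; names that differ only in an ending like _2 or _b are one class to them, and where a whole thing is asked for, a point or a joint stands for the part that bears it (a point fixed in the world has none). Each returns a list of dicts, best first, with "confidence" (0 to 1); they miss things now and then, are a little off and sometimes report something else, mostly with a low value. They report only what shows in the picture. A call takes as long as a camera call.
- imaging.find_in(camera, thing): "rect" ([left, top, right, bottom] in pixels, round what is visible of it).
- imaging.outline_of(camera, thing): "pixels" (480x640 bool, what is visible of it) and "rect" ([left, top, right, bottom] in pixels, round what is visible of it).
- imaging.pinpoint(camera, thing): "xy" ([column, row] in pixels: a listed point, or the origin of a listed thing).
The state is a dict: "clock": time; "joints": joint angles; "joint_velocities": joint speeds; "joint_efforts": joint torques, N m; "tcp_pos": TCP position; "tcp_rot": TCP orientation; "contact_force": force on the tool from outside, world axes, zero at the start; "wrist_torque": the same for the moment, N m; "grip_width": opening from 0.0 (shut) to 1.0 (fully open); "grasp_force": force on a finger pad.
Only numpy, scipy, OpenCV 4.12 (cv2) and the standard library are available. Lean on these libraries where they do the work, as an engineer would, in place of code of your own. Each camera call takes 0.05 s, during which the arm holds its last target. There are 200 camera calls.

## Working session

There is one attempt and no reset: what is moved stays moved. The work goes in short steps, Python scripts to look and compute and a tool call to move; the robot and the scene stay as the last step left them, time stands still between calls to the robot, and variables do not carry over. Pictures are saved under pics/ and viewed, at most 10 in all, crops included, and the job is handed in when it is done.

Besides the shell and the picture viewer there is one more tool, called after "Call:" by a JSON object that holds its "fn" and its "kwargs". arm_command: Moves the arm, as the interface text tells. Its arguments: {"type":"object","properties":{"motion":{"type":"array"},"hand":{"type":"number"},"newtons":{"type":"number"}},"required":["motion"]}

```bash
mkdir -p pics; cat > h.py <<'E'
import numpy as np, cv2
from scipy.spatial.transform import Rotation as R
from bench import readout, imaging, order, r
def cal(c):
    k=imaging.get_calibration(c); return k,cv2.Rodrigues(np.array(k['rvec'],float))[0],np.array(k['tvec'],float).ravel()
def ray(c,uv,C=None):
    k,Rm,t=C or cal(c); x=(uv[0]-k['cx'])/k['fx']; y=(uv[1]-k['cy'])/k['fy']
    if c=='wrist':
        th=np.hypot(x,y); s=np.sin(th)/max(th,1e-9); d=np.array([x*s,y*s,np.cos(th)])
    else: d=np.array([x,y,1.])
    d=Rm.T@d; return -Rm.T@t, d/np.linalg.norm(d)
def onz(c,uv,z,C=None):
    o,d=ray(c,uv,C); return o+d*(z-o[2])/d[2]
def proj(c,P,C=None):
    k,Rm,t=C or cal(c); p=Rm@np.array(P)+t
    if c=='wrist':
        rr=np.hypot(p[0],p[1]); th=np.arctan2(rr,p[2]); p=np.array([p[0]/rr*th,p[1]/rr*th,1])
    return np.array([k['cx']+k['fx']*p[0]/p[2],k['cy']+k['fy']*p[1]/p[2]])
def tri(rays):
    A=0;b=0
    for o,d in rays:
        M=np.eye(3)-np.outer(d,d); A=A+M; b=b+M@o
    x=np.linalg.solve(A,b); return x,[np.linalg.norm(np.cross(x-o,d)) for o,d in rays]
def snap(c,name):
    im=imaging.snapshot(c); cv2.imwrite(f'pics/{name}.png',im[:,:,::-1]); return im
E
cat > a.py <<'E'
from h import *
np.set_printoptions(precision=4,suppress=True)
print(r.grasp_offset, readout.get_state())
C={c:cal(c) for c in('scene','top','wrist')}
for c in C: snap(c,c+'0')
for t in ['stand','stand_mouth','stand_mid','stand_far','reel_rack','white_reel','reel_grip','blue_reel','axle','axle_tip','axle_grip','axle_rest','tape_roll','scanner']:
    rs=[];s=t
    for c in ('scene','top'):
        q=imaging.pinpoint(c,t)
        if q: s+=f" {c} {np.round(q[0]['xy'],1)} {q[0]['confidence']:.2f}"; rs.append(ray(c,q[0]['xy'],C[c]))
    if len(rs)==2: x,e=tri(rs); s+=f" -> {x.round(4)} err {e[0]:.4f}"
    print(s)
E
python3 a.py; python3 -c "
import cv2,numpy as np
a=[cv2.imread(f'pics/{n}0.png') for n in('scene','top')]
cv2.imwrite('pics/m.png',a[0]);"
```

```text
0.0187 {'clock': 0.0, 'joints': array([-67.9531,  24.2866,  93.431 ,   0.001 ,  62.3695,  -1.0883]), 'joint_velocities': array([ 0.0378,  0.0152,  0.0833,  0.0216, -0.01  , -0.0355]), 'joint_efforts': array([  0.0018, -55.738 , -28.1748,   0.0001,   0.0072,   0.    ]), 'tcp_pos': array([ 0.2454, -0.5742,  0.2305]), 'tcp_rot': array([-179.9128,   -0.0025,   23.1347]), 'contact_force': array([-0.0282,  0.5761,  0.1962]), 'wrist_torque': array([-0.0549,  0.0138,  0.002 ]), 'grasp_force': 0.0, 'grip_width': 1.004906729443016}
stand scene [323.  255.8] 0.64 top [329.1 254.7] 0.75 -> [ 0.573  -0.0047 -0.0047] err 0.0012
stand_mouth scene [312.  221.5] 0.57 top [342.1 251.6] 0.68 -> [ 0.5712 -0.034   0.1063] err 0.0005
stand_mid top [330.2 254.3] 0.94
stand_far scene [333.1 235. ] 0.85 top [318.6 247. ] 0.63 -> [0.5813 0.0218 0.1091] err 0.0004
reel_rack scene [460.8 305.1] 0.75 top [189.7 248.2] 0.56 -> [0.5805 0.3217 0.0778] err 0.0188
white_reel scene [472.6 297.9] 0.60 top [196.5 247.6] 0.72 -> [0.5753 0.3179 0.0989] err 0.0004
reel_grip scene [484.2 277.7] 0.97 top [189.5 245.3] 0.55 -> [0.5732 0.3168 0.1741] err 0.0007
blue_reel top [199.1 279.8] 0.74
axle scene [226.  182.3] 0.63 top [439.5 268.1] 0.82 -> [ 0.5397 -0.2783  0.0588] err 0.0012
axle_tip scene [250.5 196.6] 0.65 top [406.7 257.6] 0.82 -> [ 0.5621 -0.1935  0.0822] err 0.0008
axle_grip scene [212.2 170. ] 0.98 top [455.9 273.2] 0.90 -> [ 0.529  -0.3191  0.0681] err 0.0041
axle_rest scene [230.3 197.7] 0.75 top [434.6 269.8] 0.70 -> [ 0.5387 -0.2779  0.0007] err 0.0013
tape_roll scene [334.7 233.8] 0.72
scanner scene [240.2 294.7] 0.59 top [373.2 186.1] 0.61 -> [ 0.7511 -0.1122  0.0108] err 0.0040
```

View pics/scene0.png

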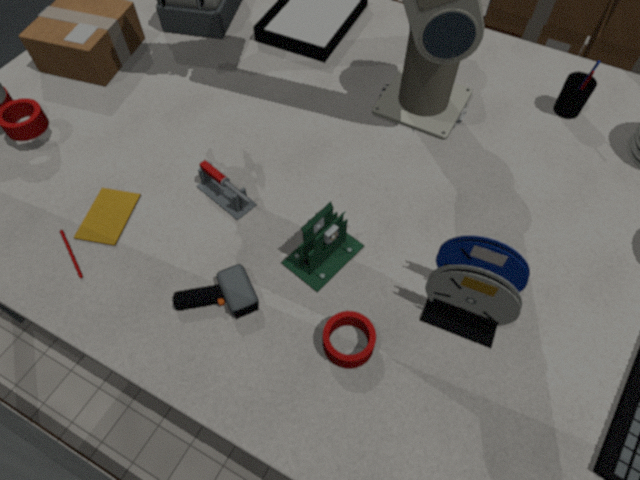

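View pics/top0.png

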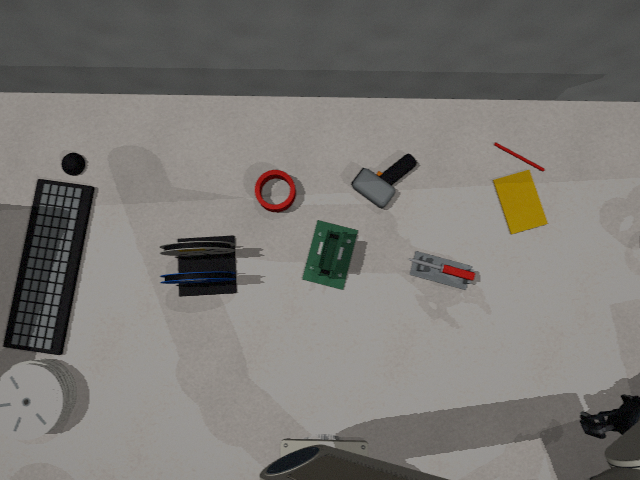

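The scene view shows the white reel on the rack's outer side, in front of the blue one (about 475,295). The green stand is at about (323,255) and the axle in its rest at about (226,185). The top view shows the stand yawed about -14°, with the axle nearly parallel to its axis. I'll go above the reel.

Call:
{"fn": "arm_command", "kwargs": {"motion": [[[0.0273, -0.0288, -0.003], [0, 0, 0]], [[0.0273, -0.0288, -0.003], [0, 0, 0]], [[0.0273, -0.0288, -0.003], [0, 0, 0]], [[0.0273, -0.0288, -0.003], [0, 0, 0]], [[0.0273, -0.0288, -0.003], [0, 0, 0]], [[0.0273, -0.0288, -0.003], [0, 0, 0]], [[0.0273, -0.0288, -0.003], [0, 0, 0]], [[0.0273, -0.0288, -0.003], [0, 0, 0]], [[0.0273, -0.0288, -0.003], [0, 0, 0]], [[0.0273, -0.0288, -0.003], [0, 0, 0]], [[0.0273, -0.0288, -0.003], [0, 0, 0]], [[0.0273, -0.0288, -0.003], [0, 0, 0]], [[0.0273, -0.0288, -0.003], [0, 0, 0]], [[0.0273, -0.0288, -0.003], [0, 0, 0]], [[0.0273, -0.0288, -0.003], [0, 0, 0]], [[0.0273, -0.0288, -0.003], [0, 0, 0]], [[0.0273, -0.0288, -0.003], [0, 0, 0]], [[0.0273, -0.0288, -0.003], [0, 0, 0]], [[0.0273, -0.0288, -0.003], [0, 0, 0]], [[0.0273, -0.0288, -0.003], [0, 0, 0]]], "hand": 0.045}}

```text
clock: 3.22
tcp_pos: [0.5216, 0.1716, 0.2916]
tcp_rot: [180.0, -0.0, 23.2]
contact_force: [0.8, -0.5, 0.1]
grip_width: 0.53
grasp_force: 0.0
```

Call:
{"fn": "arm_command", "kwargs": {"motion": [[[0.0273, -0.0288, -0.003], [0, 0, 0]], [[0.0273, -0.0288, -0.003], [0, 0, 0]], [[0.0273, -0.0288, -0.003], [0, 0, 0]], [[0.0273, -0.0288, -0.003], [0, 0, 0]], [[0, 0, 0], [0, 0, -7]], [[0, 0, 0], [0, 0, -7]], [[0, 0, 0], [0, 0, -7]], [[0, 0, 0], [0, 0, -7]], [[0, 0, 0], [0, 0, -7]], [[0, 0, 0], [0, 0, -7]], [[0, 0, 0], [0, 0, -7]], [[0, 0, 0], [0, 0, -7]], [[0, 0, 0], [0, 0, -7]], [[0, 0, 0], [0, 0, -7]], [[0, 0, 0], [0, 0, 0]], [[0, 0, 0], [0, 0, 0]]]}}

```text
clock: 4.55
tcp_pos: [0.5765, 0.3183, 0.3033]
tcp_rot: [-180.0, -0.0, 92.9]
contact_force: [-1.7, 0.1, 0.3]
grip_width: 0.527
grasp_force: 0.0
```

```bash
cat > b.py <<'E'
from h import *
np.set_printoptions(precision=4,suppress=True)
s=readout.get_state(); print({k:s[k] for k in('clock','tcp_pos','tcp_rot','joints','grip_width')})
C=cal('wrist'); snap('wrist','w1'); 
for t,z in [('reel_grip',.168),('white_reel',.098),('blue_reel',.098),('reel_rack',0)]:
    q=imaging.pinpoint('wrist',t); m=imaging.find_in('wrist',t)
    for p in q[:2]: print(t,p['xy'],p['confidence'],onz('wrist',p['xy'],z,C))
    if m: print(' rect',m[0]['rect'],m[0]['confidence'])
E
python3 b.py
```

```text
{'clock': 4.55, 'tcp_pos': array([0.5765, 0.3183, 0.3033]), 'tcp_rot': array([-179.9963,   -0.0009,   92.9271]), 'joints': array([27.8705, 23.2436, 85.0118,  0.0024, 71.7475, 24.9426]), 'grip_width': 0.5270661984289827}
reel_grip [315.4, 225.8] 0.93 [0.5725 0.3142 0.168 ]
 rect [301.2, 115.2, 331.2, 297.8] 0.65
white_reel [318.0, 203.3] 0.8 [0.5738 0.3151 0.098 ]
 rect [302.2, 110.5, 330.7, 295.7] 0.82
blue_reel [248.0, 205.9] 0.89 [0.5054 0.3093 0.098 ]
 rect [209.9, 112.6, 268.7, 297.5] 0.87
reel_rack [290.9, 186.2] 0.95 [0.5399 0.3107 0.    ]
 rect [259.3, 122.3, 350.1, 254.9] 0.88
```

View pics/w1.png

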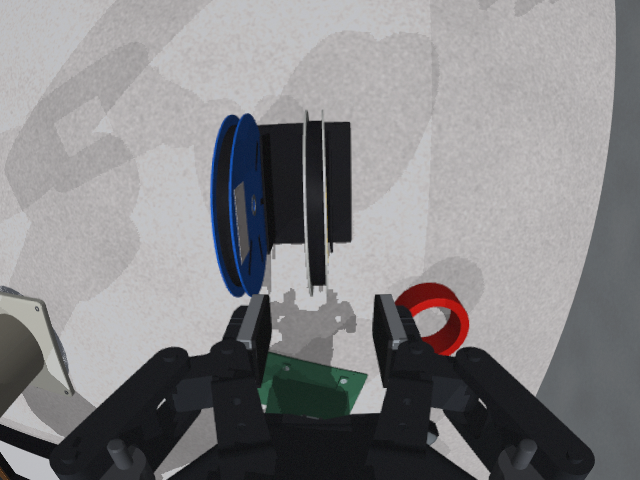

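The wrist view shows the white reel edge-on at columns 303–328, rows 110–296, with the blue one to its left. Next I'll measure the yaw from the rack edge and the reel outline.

```bash
cat > c.py <<'E'
from h import *
np.set_printoptions(precision=4,suppress=True)
C=cal('wrist'); imaging.snapshot('wrist')
ang=lambda a,b: np.degrees(np.arctan2(*(b-a)[[1,0]]))
a,b=[onz('wrist',p,.006,C) for p in((350,123),(351,240))]; print('rack edge',a,b,ang(b,a))
m=imaging.outline_of('wrist','white_reel')[0]['pixels']
# ends of reel: extreme rows at hub height
v=np.where(m)[0]; 
P=[onz('wrist',(np.median(np.where(m[k])[0]),k),.098,C) for k in(v.min()+3,v.max()-3)]; print('ends',P,ang(P[1],P[0]), sum(P)/2)
# tape rim midline model: fit by projecting rim circle
from scipy.optimize import least_squares
cont=np.argwhere(m)[:,::-1]
rows=np.arange(v.min()+4,v.max()-3,6)
mid=np.array([[np.where(m[k])[0].min()/2+np.where(m[k])[0].max()/2,k] for k in rows]); print(mid[::5])
E
python3 c.py
```

```text
rack edge [0.6064 0.3917 0.006 ] [0.6181 0.247  0.006 ] 94.63483967170976
ends [array([0.5597, 0.3999, 0.098 ]), array([0.5708, 0.2189, 0.098 ])] 93.52255148166786 [0.5653 0.3094 0.098 ]
[[314.  115. ]
 [313.5 145. ]
 [313.5 175. ]
 [315.  205. ]
 [316.  235. ]
 [316.5 265. ]]
```

Call:
{"fn": "arm_command", "kwargs": {"motion": [[[-0.0036, -0.0037, 0], [0, 0, -1.6]], [[0, 0, 0.02], [0, 0, 0]], [[0, 0, 0.02], [0, 0, 0]], [[0, 0, 0.02], [0, 0, 0]], [[0, 0, 0.02], [0, 0, 0]], [[0, 0, 0.02], [0, 0, 0]], [[0, 0, 0.02], [0, 0, 0]], [[0, 0, 0.02], [0, 0, 0]], [[0, 0, 0.014], [0, 0, 0]], [[0, 0, 0], [0, 0, 0]], [[0, 0, 0], [0, 0, 0]]]}}

```text
clock: 6.02
tcp_pos: [0.5728, 0.3144, 0.1489]
tcp_rot: [-179.9, 0.0, 94.7]
contact_force: [-0.7, 0.8, 0.9]
grip_width: 0.529
grasp_force: 0.0
```

Call:
{"fn": "arm_command", "kwargs": {"motion": [[[0, 0, 0], [0, 0, 0]], [[0, 0, 0], [0, 0, 0]], [[0, 0, 0], [0, 0, 0]], [[0, 0, 0], [0, 0, 0]], [[0, 0, 0], [0, 0, 0]], [[0, 0, 0], [0, 0, 0]], [[0, 0, 0], [0, 0, 0]], [[0, 0, 0], [0, 0, 0]]], "hand": 0.0, "newtons": 50}}

```text
clock: 6.68
tcp_pos: [0.5737, 0.315, 0.1509]
tcp_rot: [179.9, -0.1, 94.7]
contact_force: [-0.6, -0.5, 6.3]
grip_width: 0.187
grasp_force: 49.8
```

Call:
{"fn": "arm_command", "kwargs": {"motion": [[[0, 0, -0.008], [0, 0, 0]], [[0, 0, -0.014], [0, 0, 0]], [[0, 0, -0.018], [0, 0, 0]], [[0, 0, -0.02], [0, 0, 0]], [[0, 0, -0.02], [0, 0, 0]], [[0, 0, -0.02], [0, 0, 0]], [[0, 0, -0.02], [0, 0, 0]], [[0, 0, -0.02], [0, 0, 0]], [[0, 0, -0.02], [0, 0, 0]], [[0, 0, -0.014], [0, 0, 0]], [[0, 0, -0.006], [0, 0, 0]]]}}

```text
clock: 7.6
tcp_pos: [0.5737, 0.3149, 0.3331]
tcp_rot: [179.8, -0.1, 94.7]
contact_force: [0.1, 0.6, -2.7]
grip_width: 0.189
grasp_force: 49.1
```

Call:
{"fn": "arm_command", "kwargs": {"motion": [[[-0.015, 0.002, 0], [0, 0, 0]], [[-0.03, 0.004, 0], [0, 0, 0]], [[-0.03, 0.004, 0], [0, 0, 0]], [[-0.03, 0.004, 0], [0, 0, 0]], [[-0.03, 0.004, 0], [0, 0, 0]], [[-0.03, 0.004, 0], [0, 0, 0]], [[-0.013, 0.002, 0], [0, 0, 0]], [[0, 0, 0], [0, 0, -3]], [[0, 0, 0], [0, 0, -6]], [[0, 0, 0], [0, 0, -6.5]], [[0, 0, 0], [0, 0, -6.5]], [[0, 0, 0], [0, 0, -6.5]], [[0, 0, 0], [0, 0, -6.5]], [[0, 0, 0], [0, 0, -6.5]], [[0, 0, 0], [0, 0, -6.5]], [[0, 0, 0], [0, 0, -6.5]], [[0, 0, 0], [0, 0, -6.5]], [[0, 0, 0], [0, 0, -6.5]], [[0, 0, 0], [0, 0, -4]], [[0, 0, 0], [0, 0, 0]]]}}

```text
clock: 9.27
tcp_pos: [0.6111, 0.1389, 0.3285]
tcp_rot: [-180.0, -0.1, 166.4]
contact_force: [-0.6, -0.3, -2.1]
grip_width: 0.183
grasp_force: 48.9
```

```bash
cat > d.py <<'E'
from h import *
np.set_printoptions(precision=4,suppress=True)
s=readout.get_state(); print({k:s[k] for k in('clock','tcp_pos','tcp_rot','joints','grip_width','grasp_force','contact_force')})
p=s['tcp_pos'];Rt=R.from_euler('xyz',s['tcp_rot'],degrees=True).as_matrix()
C=cal('wrist'); snap('wrist','w2'); print('cam in tool',Rt.T@(ray('wrist',(320,240),C)[0]-p),Rt.T@ray('wrist',(C[0]['cx'],C[0]['cy']),C)[1])
for t,z in [('stand_mouth',.104),('stand_mid',.104),('stand_far',.104),('stand',0),('reel_grip',p[2]+.019),('white_reel',p[2]-.051)]:
    for q in imaging.pinpoint('wrist',t)[:1]: print(t,q['xy'],q['confidence'],onz('wrist',q['xy'],z,C))
imaging.snapshot('scene');imaging.snapshot('top')
for t in('white_reel','reel_grip','stand_mouth','stand_far','stand_mid','stand'):
    rs=[ray(c,q['xy']) for c in('scene','top') for q in imaging.pinpoint(c,t)[:1]]
    if len(rs)==2:print(t,tri(rs))
E
python3 d.py
```

```text
{'clock': 9.2667, 'tcp_pos': array([0.6111, 0.1389, 0.3285]), 'tcp_rot': array([-179.964 ,   -0.0828,  166.3752]), 'joints': array([ 11.7177,  19.2145,  87.6165,   0.0031,  73.2592, -64.6583]), 'grip_width': 0.18265432063672463, 'grasp_force': 48.943120446093964, 'contact_force': array([-0.5693, -0.336 , -2.066 ])}
cam in tool [ 0.0828  0.0002 -0.1431] [-0.3238 -0.0005  0.9461]
stand_mouth [155.1, 195.2] 0.98 [ 0.5652 -0.0358  0.104 ]
stand_mid [177.7, 194.5] 0.74 [ 0.5717 -0.0092  0.104 ]
stand_far [204.6, 193.2] 0.82 [0.5784 0.021  0.104 ]
stand [212.4, 179.7] 0.63 [ 0.5772 -0.0017  0.    ]
reel_grip [322.8, 330.3] 0.88 [0.6106 0.1397 0.3475]
white_reel [320.2, 260.5] 0.79 [0.6094 0.1386 0.2775]
white_reel (array([0.6089, 0.1374, 0.2725]), [np.float64(0.0021292441163621566), np.float64(0.002129244116362037)])
reel_grip (array([0.6116, 0.1386, 0.3422]), [np.float64(0.0008083317935891405), np.float64(0.0008083317935891152)])
stand_mouth (array([ 0.5718, -0.0297,  0.1073]), [np.float64(0.001370614656768187), np.float64(0.0013706146567681835)])
stand_far (array([0.5784, 0.0207, 0.1001]), [np.float64(0.0019830515991959155), np.float64(0.0019830515991958605)])
stand_mid (array([ 0.5683, -0.0031,  0.0982]), [np.float64(0.007502727132511407), np.float64(0.007502727132511406)])
```

View pics/w2.png

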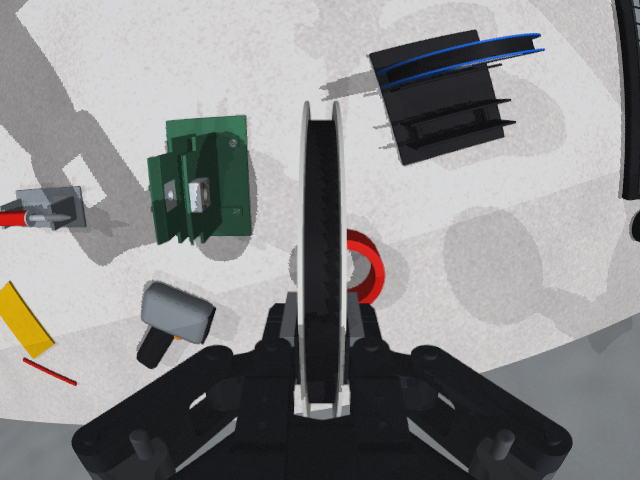

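The held reel is upright and centred at about column 322. The stand is at left, with its base corners at (166,121), (246,115) and (251,235). I'll compute the stand pose from those corners.

```bash
cat > e.py <<'E'
from h import *
np.set_printoptions(precision=4,suppress=True)
C=cal('wrist'); im=imaging.snapshot('wrist'); print(C[0]['fx'])
hsv=cv2.cvtColor(im,cv2.COLOR_RGB2HSV); m=cv2.inRange(hsv,(60,80,25),(95,255,255)); m[:, :140]=0; m[:,290:]=0
m=cv2.morphologyEx(m,cv2.MORPH_CLOSE,np.ones((5,5),np.uint8))
n,l,st,_=cv2.connectedComponentsWithStats(m); i=1+st[1:,4].argmax(); m=(l==i)
# right edge (stand +y side y=55 z=.006), fit line on ground
rows=np.arange(125,228); E=np.array([onz('wrist',(np.where(m[k])[0].max()+.5,k),.006,C) for k in rows])[:,:2]
c=E.mean(0); d=np.linalg.svd(E-c)[2][0]; d*=np.sign(d[0]); print('x dir',np.degrees(np.arctan2(d[1],d[0])))
cols=np.arange(185,240); T=np.array([onz('wrist',(k,np.where(m[:,k])[0].min()-.5+.0),.006,C) for k in cols])[:,:2]
c2=T.mean(0); d2=np.linalg.svd(T-c2)[2][0]; d2*=np.sign(d2[1]); print('y dir',np.degrees(np.arctan2(d2[1],d2[0])))
th=np.radians((np.degrees(np.arctan2(d[1],d[0]))*2+np.degrees(np.arctan2(d2[1],d2[0]))-90)/3)
x=np.array([np.cos(th),np.sin(th)]);y=np.array([-x[1],x[0]])
print('yaw',np.degrees(th),'origin', (c2@x+.08)*x+(c@y-.055)*y)
E
python3 e.py
```

```text
371.64829954431775
x dir -13.43327031317348
y dir 76.76524474915985
yaw -13.367098625729037 origin [ 0.5734 -0.0065]
```

Call:
{"fn": "arm_command", "kwargs": {"motion": [[[0, -0.01, 0], [0, 0, -0.2]], [[0.0014, -0.02, 0], [0, 0, 0]], [[0, -0.025, 0], [0, 0, 0]], [[0, -0.025, 0], [0, 0, 0]], [[0, -0.025, 0], [0, 0, 0]], [[0, -0.025, 0], [0, 0, 0]], [[0, -0.015, 0], [0, 0, 0]], [[0, -0.005, 0], [0, 0, 0]], [[0, 0, 0.015], [0, 0, 0]], [[0, 0, 0.015], [0, 0, 0]], [[0, 0, 0], [0, 0, 0]], [[0, 0, 0], [0, 0, 0]]]}}

```text
clock: 11.37
tcp_pos: [0.5746, -0.0061, 0.2988]
tcp_rot: [-180.0, -0.1, 166.4]
contact_force: [0.6, -0.1, -1.6]
grip_width: 0.184
grasp_force: 49.1
```

```bash
cat > f.py <<'E'
from h import *
np.set_printoptions(precision=4,suppress=True)
s=readout.get_state(); print({k:s[k] for k in('clock','tcp_pos','tcp_rot','grip_width')})
p=s['tcp_pos']
C=cal('wrist'); snap('wrist','w3')
for t,z in [('stand_mouth',.104),('stand_mid',.104),('stand_far',.104),('stand',0),('white_reel',p[2]-.051)]:
    for q in imaging.pinpoint('wrist',t)[:1]: print(t,q['xy'],q['confidence'],onz('wrist',q['xy'],z,C))
# predicted pixels of the stand for hypothesised pose
th=np.radians(-13.4);x=np.array([np.cos(th),np.sin(th),0]);y=np.array([-x[1],x[0],0]);o=np.array([.5734,-.0065,0])
for n,a,b,z in[('lip-',-.06,-.018,.135),('lip-',.06,-.018,.135),('lip+',-.06,.018,.135),('lip+',.06,.018,.135),('b',-.08,-.055,.006),('b',-.08,.055,.006),('b',.08,-.055,.006),('b',.08,.055,.006)]:
    print(n,a,b,proj('wrist',o+a*x+b*y+[0,0,z],C))
E
python3 f.py
```

```text
{'clock': 11.3667, 'tcp_pos': array([ 0.5746, -0.0061,  0.2988]), 'tcp_rot': array([-179.9862,   -0.103 ,  166.4494]), 'grip_width': 0.18363656160258224}
stand_mouth [290.3, 200.3] 0.62 [ 0.5654 -0.0341  0.104 ]
stand_mid [117.6, 211.9] 0.33 [ 0.5307 -0.2154  0.104 ]
stand_far [352.7, 200.1] 0.8 [0.5789 0.0227 0.104 ]
white_reel [319.2, 259.1] 0.78 [ 0.5719 -0.0068  0.2478]
lip- -0.06 -0.018 [298.7137 139.8134]
lip- 0.06 -0.018 [301.2717 274.1379]
lip+ -0.06 0.018 [342.6117 139.6919]
lip+ 0.06 0.018 [340.876  274.0685]
b -0.08 -0.055 [273.5435 115.718 ]
b -0.08 0.055 [368.4462 115.4588]
b 0.08 -0.055 [277.5918 245.5254]
b 0.08 0.055 [365.1077 245.3526]
```

View pics/w3.png

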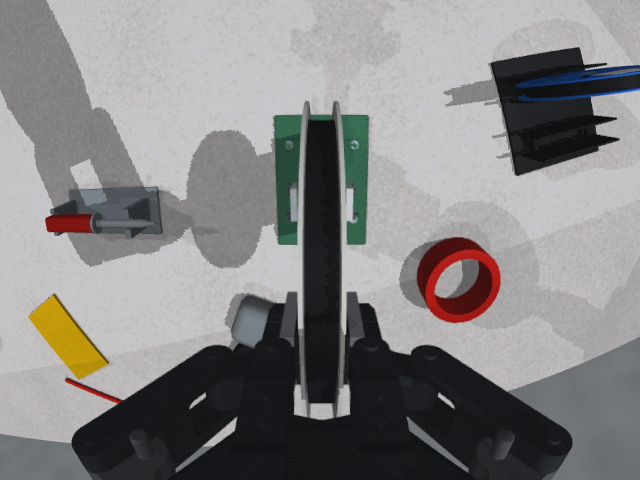

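The wrist view matches the predicted base edges (columns 275–278 and 366–369) to within about 1 px, so I'll lower the reel.

Call:
{"fn": "arm_command", "kwargs": {"motion": [[[0, 0, 0.01], [0, 0, 0]], [[0, 0, 0.015], [0, 0, 0]], [[0, 0, 0.015], [0, 0, 0]], [[0, 0, 0.015], [0, 0, 0]], [[0, 0, 0.012], [0, 0, 0]], [[0, 0, 0.012], [0, 0, 0]], [[0, 0, 0.012], [0, 0, 0]], [[0, 0, 0.012], [0, 0, 0]], [[0, 0, 0.012], [0, 0, 0]], [[0, 0, 0.01], [0, 0, 0]], [[0, 0, 0.007], [0, 0, 0]], [[0, 0, 0.005], [0, 0, 0]], [[0, 0, 0], [0, 0, 0]]]}}

```text
clock: 12.75
tcp_pos: [0.5746, -0.0063, 0.1612]
tcp_rot: [-180.0, -0.1, 166.4]
contact_force: [1.1, 0.2, -1.9]
grip_width: 0.189
grasp_force: 49.3
```

Call:
{"fn": "arm_command", "kwargs": {"motion": [[[0, 0, 0.002], [0, 0, 0]], [[0, 0, 0.002], [0, 0, 0]], [[0, 0, 0], [0, 0, 0]], [[0, 0, 0], [0, 0, 0]]]}}

```text
clock: 13.08
tcp_pos: [0.5753, -0.0064, 0.1587]
tcp_rot: [180.0, 0.0, 166.4]
contact_force: [1.0, -0.1, -2.1]
grip_width: 0.186
grasp_force: 49.3
```

Call:
{"fn": "arm_command", "kwargs": {"motion": [[[0, 0, 0.002], [0, 0, 0]], [[0, 0, 0.001], [0, 0, 0]], [[0, 0, 0], [0, 0, 0]], [[0, 0, 0], [0, 0, 0]]]}}

```text
clock: 13.42
tcp_pos: [0.575, -0.0063, 0.1553]
tcp_rot: [-180.0, -0.0, 166.4]
contact_force: [-0.2, 0.2, -1.7]
grip_width: 0.185
grasp_force: 49.3
```

Call:
{"fn": "arm_command", "kwargs": {"motion": [[[0, 0, 0.001], [0, 0, 0]], [[0, 0, 0.001], [0, 0, 0]], [[0, 0, 0], [0, 0, 0]], [[0, 0, 0], [0, 0, 0]]]}}

```text
clock: 13.75
tcp_pos: [0.5753, -0.0063, 0.1548]
tcp_rot: [180.0, 0.0, 166.4]
contact_force: [-5.3, 0.4, 10.8]
grip_width: 0.186
grasp_force: 51.3
```

Call:
{"fn": "arm_command", "kwargs": {"motion": [[[0.001, 0, 0], [0, 0, 0]], [[0, 0, 0], [0, 0, 0]], [[0, 0, 0], [0, 0, 0]], [[0, 0, 0], [0, 0, 0]], [[0, 0, 0], [0, 0, 0]]], "hand": 0.045}}

```text
clock: 14.17
tcp_pos: [0.5741, -0.0061, 0.1532]
tcp_rot: [-180.0, -0.0, 166.4]
contact_force: [-0.3, -0.0, -0.1]
grip_width: 0.527
grasp_force: 0.0
```

Call:
{"fn": "arm_command", "kwargs": {"motion": [[[0, 0, -0.01], [0, 0, 0]], [[0, 0, -0.02], [0, 0, 0]], [[0, 0, -0.025], [0, 0, 0]], [[0, 0, -0.03], [0, 0, 0]], [[0, 0, -0.03], [0, 0, 0]], [[0, 0, -0.03], [0, 0, 0]], [[0, 0, -0.01], [0, 0, 0]], [[0, 0, 0], [0, 0, 0]]]}}

```text
clock: 14.83
tcp_pos: [0.5758, -0.0062, 0.3122]
tcp_rot: [179.9, 0.4, 166.4]
contact_force: [-1.2, 0.2, -0.4]
grip_width: 0.531
grasp_force: 0.0
```

```bash
cat > g.py <<'E'
from h import *
np.set_printoptions(precision=4,suppress=True)
s=readout.get_state(); print({k:s[k] for k in('clock','tcp_pos','tcp_rot','grip_width','joints')})
for c in('wrist','scene','top'):
    C=cal(c); snap(c,c+'4')
    for t,z in [('stand_mouth',.104),('stand_far',.104),('white_reel',.101),('axle',.06),('axle_tip',.06),('axle_grip',.06)]:
        for q in imaging.pinpoint(c,t)[:1]: print(c,t,np.round(q['xy'],1),round(q['confidence'],2),onz(c,q['xy'],z,C))
E
python3 g.py
```

```text
{'clock': 14.8333, 'tcp_pos': array([ 0.5758, -0.0062,  0.3122]), 'tcp_rot': array([179.9213,   0.3715, 166.437 ]), 'grip_width': 0.5307624149969458, 'joints': array([ -1.7982,  15.1182,  95.4392,   0.0014,  69.0629, -78.2359])}
wrist stand_mouth [291.7 194.2] 0.79 [ 0.5656 -0.0332  0.104 ]
wrist stand_far [351.9 193. ] 0.78 [0.5781 0.0237 0.104 ]
wrist white_reel [319.9 194.8] 0.62 [ 0.5733 -0.007   0.101 ]
wrist axle [ 99.8 214.6] 0.95 [ 0.5363 -0.2823  0.06  ]
wrist axle_tip [160.4 219. ] 0.91 [ 0.5637 -0.1989  0.06  ]
wrist axle_grip [ 72.8 219.4] 0.64 [ 0.5305 -0.3293  0.06  ]
scene stand_mouth [312.9 220.9] 0.87 [ 0.5673 -0.0335  0.104 ]
scene stand_far [333.1 233. ] 0.76 [0.574  0.0175 0.104 ]
scene white_reel [482.9 267.4] 0.65 [0.5032 0.3131 0.101 ]
scene axle [224.2 182.9] 0.7 [ 0.5444 -0.2814  0.06  ]
scene axle_tip [248.3 199.3] 0.59 [ 0.5579 -0.2063  0.06  ]
scene axle_grip [212.3 170.5] 0.9 [ 0.5266 -0.3274  0.06  ]
top stand_mouth [341.  250.9] 0.85 [ 0.5732 -0.0318  0.104 ]
top stand_far [321.3 248.8] 0.98 [0.5774 0.0157 0.104 ]
top axle [439.4 265.9] 0.78 [ 0.5444 -0.2768  0.06  ]
top axle_tip [407.7 256.5] 0.89 [ 0.5663 -0.1985  0.06  ]
top axle_grip [459.9 274. ] 0.72 [ 0.5254 -0.3272  0.06  ]
```

View pics/wrist4.png

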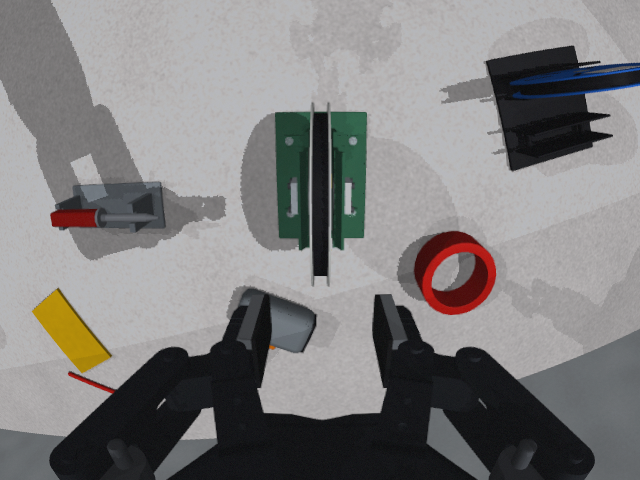

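The white reel stands between the cheeks, centred on the hole axis, with its hub at about (320,195). Next I'll go above the axle grip.

Call:
{"fn": "arm_command", "kwargs": {"motion": [[[-0.0029, -0.0324, 0.005], [0, 0, 0]], [[-0.0029, -0.0324, 0.005], [0, 0, 0]], [[-0.0029, -0.0324, 0.005], [0, 0, 0]], [[-0.0029, -0.0324, 0.005], [0, 0, 0]], [[-0.0029, -0.0324, 0.005], [0, 0, 0]], [[-0.0029, -0.0324, 0.005], [0, 0, 0]], [[-0.0029, -0.0324, 0.005], [0, 0, 0]], [[-0.0029, -0.0324, 0.005], [0, 0, 0]], [[-0.0029, -0.0324, 0.005], [0, 0, 0]], [[-0.0029, -0.0324, 0.005], [0, 0, 0]]], "hand": 0.05}}

```text
clock: 16.72
tcp_pos: [0.5259, -0.3295, 0.2582]
tcp_rot: [-180.0, 0.0, 166.4]
contact_force: [-0.1, -0.7, 0.3]
grip_width: 0.581
grasp_force: 0.0
```

Call:
{"fn": "arm_command", "kwargs": {"motion": [[[0, 0, 0], [0, 0, 7]], [[0, 0, 0], [0, 0, 7]], [[0, 0, 0], [0, 0, 7]], [[0, 0, 0], [0, 0, 7]], [[0, 0, 0], [0, 0, 7]], [[0, 0, 0], [0, 0, 7]], [[0, 0, 0], [0, 0, 7]], [[0, 0, 0], [0, 0, 7]], [[0, 0, 0], [0, 0, 7]], [[0, 0, 0], [0, 0, 7]], [[0, 0, 0], [0, 0, 7]], [[0, 0, 0], [0, 0, 7]], [[0, 0, 0], [0, 0, 7]], [[0, 0, 0], [0, 0, 0]], [[0, 0, 0], [0, 0, 0]]]}}

```text
clock: 17.97
tcp_pos: [0.5263, -0.3279, 0.2583]
tcp_rot: [180.0, 0.0, 75.6]
contact_force: [-1.6, 0.1, -0.1]
grip_width: 0.585
grasp_force: 0.0
```

```bash
cat > i.py <<'E'
from h import *
np.set_printoptions(precision=4,suppress=True)
s=readout.get_state(); print({k:s[k] for k in('clock','tcp_pos','tcp_rot','grip_width','joints')})
c='wrist';C=cal(c); im=snap(c,'w5')
for t,z in [('axle',.06),('axle_tip',.06),('axle_grip',.06),('axle_rest',0),('stand_mouth',.104),('stand_far',.104)]:
    for q in imaging.pinpoint(c,t)[:1]: print(t,np.round(q['xy'],1),round(q['confidence'],2),onz(c,q['xy'],z,C))
m=imaging.outline_of(c,'axle')[0]['pixels']; rows=np.where(m.any(1))[0]; print(rows.min(),rows.max())
ang=lambda d: np.degrees(np.arctan2(d[1],d[0]))
for z,(a,b) in((.06,(.05,.4)),(.06,(.05,.9))):
    n=len(rows); E=np.array([onz(c,(np.where(m[k])[0].mean(),k),z,C) for k in rows[int(a*n):int(b*n)]])[:,:2]
    d=np.linalg.svd(E-E.mean(0))[2][0]; d*=np.sign(d[1]); print('axle dir',ang(d),E.mean(0),E[0],E[-1])
E
python3 i.py
```

```text
{'clock': 17.9667, 'tcp_pos': array([ 0.5263, -0.3279,  0.2583]), 'tcp_rot': array([179.9976,   0.0018,  75.6494]), 'grip_width': 0.5846497807601863, 'joints': array([-33.023 ,  22.1975,  92.6975,  -0.001 ,  65.1021, -18.672 ])}
axle [322.5 147.4] 0.83 [ 0.5406 -0.2781  0.06  ]
axle_tip [322.7  59.3] 0.61 [ 0.5609 -0.1993  0.06  ]
axle_grip [319.2 198.2] 0.96 [ 0.5257 -0.3239  0.06  ]
axle_rest [322.1 145.8] 0.67 [ 0.5393 -0.2818  0.    ]
stand_mouth [323.9 144.4] 0.7 [ 0.5432 -0.272   0.104 ]
62 239
axle dir 75.51077427928867 [ 0.5513 -0.2367] [ 0.5582 -0.209 ] [ 0.5441 -0.2643]
axle dir 75.57638555240834 [ 0.541  -0.2769] [ 0.5582 -0.209 ] [ 0.5232 -0.3464]
```

View pics/w5.png

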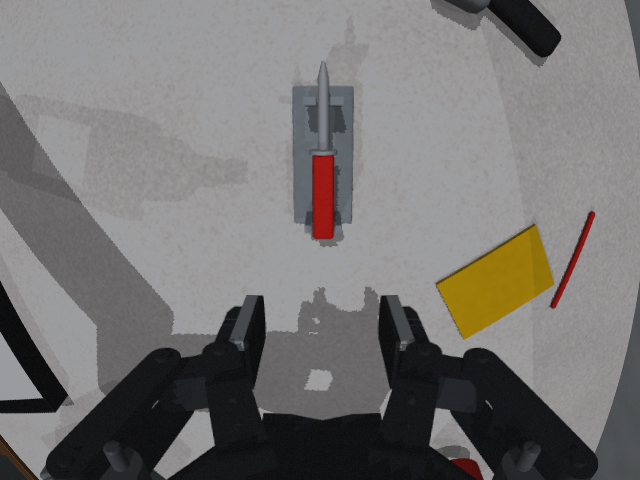

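The axle lies at about columns 311–334. Its tip is at (323,62), its collar at (323,152) and its grip end at row 239, well aligned with the tool. I'll descend and grasp it.

Call:
{"fn": "arm_command", "kwargs": {"motion": [[[0.0058, 0.0013, 0.015], [0, 0, 0]], [[0, 0, 0.025], [0, 0, 0]], [[0, 0, 0.025], [0, 0, 0]], [[0, 0, 0.025], [0, 0, 0]], [[0, 0, 0.025], [0, 0, 0]], [[0, 0, 0.025], [0, 0, 0]], [[0, 0, 0.025], [0, 0, 0]], [[0, 0, 0.02], [0, 0, 0]], [[0, 0, 0.02], [0, 0, 0]], [[0, 0, 0.01], [0, 0, 0]], [[0, 0, 0], [0, 0, 0]], [[0, 0, 0], [0, 0, 0]]]}}

```text
clock: 19.37
tcp_pos: [0.529, -0.3226, 0.0433]
tcp_rot: [-180.0, -0.0, 75.5]
contact_force: [-0.0, 0.4, -0.5]
grip_width: 0.585
grasp_force: 0.0
```

Call:
{"fn": "arm_command", "kwargs": {"motion": [[[0, 0, 0], [0, 0, 0]], [[0, 0, 0], [0, 0, 0]], [[0, 0, 0], [0, 0, 0]], [[0, 0, 0], [0, 0, 0]], [[0, 0, 0], [0, 0, 0]], [[0, 0, 0], [0, 0, 0]], [[0, 0, 0], [0, 0, 0]], [[0, 0, 0], [0, 0, 0]]], "hand": 0.0, "newtons": 80}}

```text
clock: 20.03
tcp_pos: [0.5301, -0.3232, 0.045]
tcp_rot: [179.8, 0.0, 75.4]
contact_force: [1.2, 0.3, 6.0]
grip_width: 0.223
grasp_force: 78.5
```

Call:
{"fn": "arm_command", "kwargs": {"motion": [[[0, 0, -0.006], [0, 0, 0]], [[0, 0, -0.012], [0, 0, 0]], [[0, 0, -0.018], [0, 0, 0]], [[0, 0, -0.024], [0, 0, 0]], [[0, 0, -0.03], [0, 0, 0]], [[0, 0, -0.03], [0, 0, 0]], [[0, 0, -0.03], [0, 0, 0]], [[0, 0, -0.03], [0, 0, 0]], [[0, 0, -0.03], [0, 0, 0]], [[0, 0, -0.03], [0, 0, 0]], [[0, 0, -0.015], [0, 0, 0]], [[0.02, 0.0013, 0], [0, 0, -1.1]], [[0.03, 0, 0], [0, 0, 0]], [[0.03, 0, 0], [0, 0, 0]], [[0.03, 0, 0], [0, 0, 0]], [[0.02, 0, 0], [0, 0, 0]], [[0.01, 0, 0], [0, 0, 0]], [[0, 0, 0], [0, 0, 0]], [[0, 0, 0], [0, 0, 0]]]}}

```text
clock: 21.62
tcp_pos: [0.5631, -0.187, 0.2989]
tcp_rot: [180.0, 0.0, 76.6]
contact_force: [0.2, -0.3, -1.2]
grip_width: 0.215
grasp_force: 78.0
```

```bash
cat > j.py <<'E'
from h import *
np.set_printoptions(precision=4,suppress=True)
s=readout.get_state(); print({k:s[k] for k in('clock','tcp_pos','tcp_rot','grip_width','contact_force')})
p=s['tcp_pos'];Rt=R.from_euler('xyz',s['tcp_rot'],degrees=True).as_matrix()
c='wrist';C=cal(c); im=snap(c,'w6')
for t,z in [('axle',p[2]+.017),('axle_tip',p[2]+.017),('axle_grip',p[2]+.017),('stand_mouth',.104),('stand_far',.104),('white_reel',.101),('stand',0)]:
    for q in imaging.pinpoint(c,t)[:1]: P=onz(c,q['xy'],z,C); print(t,np.round(q['xy'],1),round(q['confidence'],2),P,'tool',Rt.T@(P-p))
th=np.radians(-13.4);x=np.array([np.cos(th),np.sin(th),0]);y=np.array([-x[1],x[0],0]);o=np.array([.5734,-.0065,0])
for n,a,b,z in[('lip-',-.06,-.018,.135),('lip-',.06,-.018,.135),('blk',-.015,-.028,.119),('blk',.015,-.028,.119),('b',-.08,-.055,.006),('b',.08,-.055,.006),('b',-.08,.055,.006),('b',.08,.055,.006)]:
    print(n,a,b,proj('wrist',o+a*x+b*y+[0,0,z],C))
E
python3 j.py
```

```text
{'clock': 21.6167, 'tcp_pos': array([ 0.5631, -0.187 ,  0.2989]), 'tcp_rot': array([179.9712,   0.0358,  76.5965]), 'grip_width': 0.21525872769429677, 'contact_force': array([ 0.1564, -0.3142, -1.2153])}
axle [321.6 220.7] 0.93 [ 0.5745 -0.1425  0.3159] tool [ 0.046   0.0007 -0.017 ]
axle_grip [321. 329.] 0.56 [ 0.5637 -0.1864  0.3159] tool [ 0.0007  0.0004 -0.017 ]
white_reel [284.9  12. ] 0.73 [ 0.5733 -0.0055  0.101 ] tool [ 0.1791 -0.0323  0.1977]
stand [292.1  34.7] 0.7 [ 0.5719 -0.006   0.    ] tool [ 0.1783 -0.0336  0.2987]
lip- -0.06 -0.018 [209.793   28.0656]
lip- 0.06 -0.018 [355.5365  22.5763]
blk -0.015 -0.028 [265.6766  38.7156]
blk 0.015 -0.028 [300.7797  37.5017]
b -0.08 -0.055 [225.1706  82.5309]
b 0.08 -0.055 [362.8264  79.7631]
b -0.08 0.055 [225.7363  -5.0875]
b 0.08 0.055 [362.547   -9.1642]
```

View pics/w6.png

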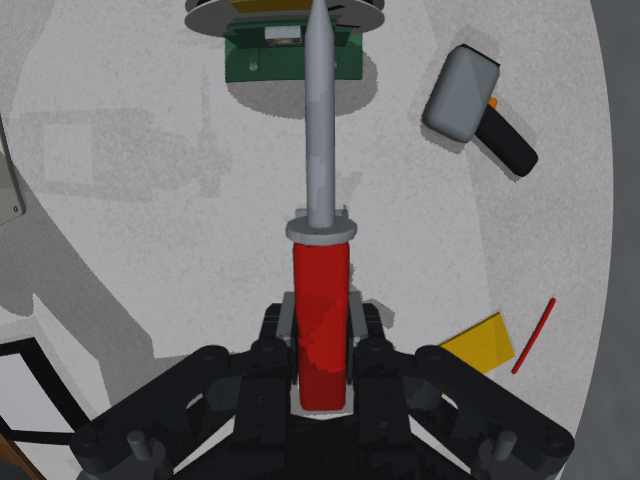

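The axle lies along column 320. The stand base's near corners at (225,82) and (363,79) match the prediction within 1 px, so the stand pose is confirmed. I'll descend to the pre-insertion pose.

Call:
{"fn": "arm_command", "kwargs": {"motion": [[[0.001, -0.012, 0], [0, 0, 0]], [[0.003, -0.012, 0], [0, 0, 0]], [[0.003, -0.0078, 0], [0, 0, 0]], [[0, 0, 0.015], [0, 0, 0]], [[0, 0, 0.03], [0, 0, 0]], [[0, 0, 0.03], [0, 0, 0]], [[0, 0, 0.03], [0, 0, 0]], [[0, 0, 0.03], [0, 0, 0]], [[0, 0, 0.03], [0, 0, 0]], [[0, 0, 0.025], [0, 0, 0]], [[0, 0, 0.015], [0, 0, 0]], [[0, 0, 0.005], [0, 0, 0]], [[0, 0, 0], [0, 0, 0]], [[0, 0, 0], [0, 0, 0]]]}}

```text
clock: 23.18
tcp_pos: [0.5345, -0.1729, 0.0889]
tcp_rot: [180.0, 0.0, 76.5]
contact_force: [1.2, -0.8, -1.5]
grip_width: 0.215
grasp_force: 78.1
```

```bash
cat > k.py <<'E'
from h import *
np.set_printoptions(precision=4,suppress=True)
s=readout.get_state(); print({k:s[k] for k in('clock','tcp_pos','tcp_rot','contact_force')})
th=np.radians(-13.4);x=np.array([np.cos(th),np.sin(th),0]);y=np.array([-x[1],x[0],0]);o=np.array([.5734,-.0065,0])
D={}
for c in('scene','top'):
    im=imaging.snapshot(c); k=proj(c,o-.05*y+[0,0,.104]).astype(int); 
    cr=im[max(k[1]-50,0):k[1]+50,k[0]-65:k[0]+65,::-1]; D[c]=cv2.resize(cr,None,fx=4,fy=4,interpolation=cv2.INTER_CUBIC); print(c,k-[65,50])
    for t in('axle_tip','axle','stand_mouth'):
        for q in imaging.pinpoint(c,t)[:1]: D[c+t]=ray(c,q['xy']); print(c,t,q['xy'],q['confidence'])
    print('pred tip',proj(c,s['tcp_pos']+.128*y+[0,0,.015]),'pred mouth',proj(c,o-.028*y+[0,0,.104]))
for t in('axle_tip','axle','stand_mouth'):
    if 'scene'+t in D and 'top'+t in D: print(t,tri([D['scene'+t],D['top'+t]]))
cv2.imwrite('pics/z7.png',D['scene'])
E
python3 k.py
```

```text
{'clock': 23.1833, 'tcp_pos': array([ 0.5345, -0.1729,  0.0889]), 'tcp_rot': array([179.952 ,   0.0034,  76.5309]), 'contact_force': array([ 1.1794, -0.839 , -1.4542])}
scene [240 164]
scene axle_tip [305.7, 216.4] 0.77
scene axle [278.7, 195.7] 0.72
scene stand_mouth [309.7, 221.1] 0.88
pred tip [307.4409 217.0662] pred mouth [312.9041 220.7172]
top [285 205]
top axle_tip [346.4, 252.0] 0.62
top axle [379.7, 264.8] 0.52
top stand_mouth [339.8, 255.1] 0.78
pred tip [347.8119 254.778 ] pred mouth [341.7516 253.5224]
axle_tip (array([ 0.5707, -0.0462,  0.1153]), [np.float64(0.0019615039908762104), np.float64(0.001961503990876286)])
axle (array([ 0.543 , -0.1278,  0.1036]), [np.float64(0.003096825561765734), np.float64(0.003096825561765842)])
stand_mouth (array([ 0.5661, -0.0348,  0.1003]), [np.float64(0.006232364406754363), np.float64(0.006232364406754431)])
```

View pics/z7.png

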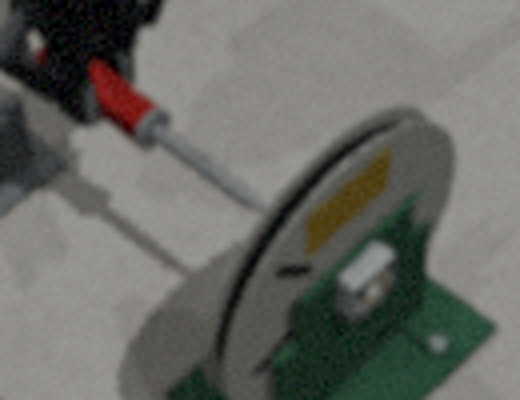

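The scene crop shows the axle pointing into the stand behind the reel, with its line perhaps slightly above the far hole, which is at crop (375,293). I'll measure that against the predicted line.

```bash
cat > l.py <<'E'
from h import *
np.set_printoptions(precision=2,suppress=True)
s=readout.get_state(); p=s['tcp_pos']
th=np.radians(-13.4);x=np.array([np.cos(th),np.sin(th),0]);y=np.array([-x[1],x[0],0]);o=np.array([.5734,-.0065,0])
for c in('scene','top'):
    g=cv2.cvtColor(imaging.snapshot(c),cv2.COLOR_RGB2GRAY).astype(np.float32); 
    g=(g+cv2.cvtColor(imaging.snapshot(c),cv2.COLOR_RGB2GRAY))/2
    a=lambda t: p+t*y+[0,0,.015]
    q0,q1=proj(c,a(.055)),proj(c,a(.105)); d=(q1-q0)/np.linalg.norm(q1-q0); n=np.array([-d[1],d[0]])
    per=np.arange(-6,6.1,.5); prof=0
    print(c,'d',d,'n',n,'px/mm up',(proj(c,a(.08)+[0,0,.01])-proj(c,a(.08)))@n/10,'px/mm x',(proj(c,a(.08)+.01*x)-proj(c,a(.08)))@n/10)
    for h in range(2):
        ts=np.linspace(h*.5,h*.5+.5,15); P=np.array([[q0+(q1-q0)*t+n*e for e in per] for t in ts]).astype(np.float32)
        v=cv2.remap(g,P[...,0],P[...,1],cv2.INTER_LINEAR).mean(0); print(np.c_[per,v].T.round(0 if 0 else 1)[1])
    # far hole block: predicted outline
    if c=='scene': print('far',proj(c,o+.028*y+[0,0,.104])-[240,164],[ (proj(c,o+.028*y+u*x+[0,0,.104+w])-[240,164])*4 for u,w in((-.015,.015),(.015,.015),(.015,-.015),(-.015,-.015))])
E
python3 l.py
```

```text
scene d [0.8 0.6] n [-0.6  0.8] px/mm up -0.21769969350345697 px/mm x 0.4199599468437393
[138.5 138.8 139.  138.7 138.1 137.  134.3 129.6 124.4 119.8 116.5 114.
 110.8 105.6  99.6  95.   95.3 102.6 113.2 123.7 131.7 136.  137.3 137.4
 137.1]
[139.5 139.8 140.1 140.8 141.1 140.2 137.5 132.9 127.8 123.  119.8 117.3
 114.1 108.7 102.   97.3  97.2 102.9 113.1 123.5 131.5 136.  137.6 137.7
 137.9]
far [93.15 71.71] [array([392.76, 252.08]), array([353.43, 288.71]), array([352.68, 321.18]), array([391.04, 285.08])]
top d [-0.97 -0.25] n [ 0.25 -0.97] px/mm up 0.037232978970251615 px/mm x 0.4148135884373506
[155.7 156.2 156.5 155.3 153.9 153.9 153.4 141.7 119.9 111.9 121.  130.9
 135.9 133.5 124.4 116.5 121.4 138.  151.8 156.8 157.8 157.3 155.5 154.6
 154.7]
[113.6 113.8 114.  113.8 113.7 113.7 112.2 106.3 102.2 109.8 123.7 133.8
 138.  135.2 125.2 112.7 104.8 106.6 111.9 113.7 113.8 113.3 112.8 112.6
 112.6]
```

The measured shaft line agrees with the prediction within about 1 mm, so I'll insert it gently.

Call:
{"fn": "arm_command", "kwargs": {"motion": [[[0.005, 0, 0], [0, 0, 0]], [[0.005, 0, 0], [0, 0, 0]], [[0.005, 0, 0], [0, 0, 0]], [[0.005, 0, 0], [0, 0, 0]], [[0.005, 0, 0], [0, 0, 0]], [[0.004, 0, 0], [0, 0, 0]], [[0.003, 0, 0], [0, 0, 0]], [[0, 0, 0], [0, 0, 0]]]}}

```text
clock: 24.45
tcp_pos: [0.5415, -0.1408, 0.0883]
tcp_rot: [-180.0, -0.0, 76.6]
contact_force: [-0.7, 0.5, -0.8]
grip_width: 0.218
grasp_force: 78.1
```

Call:
{"fn": "arm_command", "kwargs": {"motion": [[[0.004, 0, 0], [0, 0, 0]], [[0.004, 0, 0], [0, 0, 0]], [[0, 0, 0], [0, 0, 0]]]}}

```text
clock: 24.7
tcp_pos: [0.5432, -0.1332, 0.0883]
tcp_rot: [-180.0, -0.0, 76.5]
contact_force: [-0.5, 0.2, -0.0]
grip_width: 0.22
grasp_force: 78.1
```

Call:
{"fn": "arm_command", "kwargs": {"motion": [[[0.004, 0, 0], [0, 0, 0]], [[0.004, 0, 0], [0, 0, 0]], [[0.004, 0, 0], [0, 0, 0]], [[0.004, 0, 0], [0, 0, 0]], [[0, 0, 0], [0, 0, 0]]]}}

```text
clock: 25.12
tcp_pos: [0.5469, -0.1173, 0.0882]
tcp_rot: [-180.0, -0.0, 76.6]
contact_force: [-1.9, 1.9, 0.0]
grip_width: 0.218
grasp_force: 78.1
```

Call:
{"fn": "arm_command", "kwargs": {"motion": [[[0.004, 0, 0], [0, 0, 0]], [[0.004, 0, 0], [0, 0, 0]], [[0.004, 0, 0], [0, 0, 0]], [[0.004, 0, 0], [0, 0, 0]], [[0.004, 0, 0], [0, 0, 0]], [[0, 0, 0], [0, 0, 0]]]}}

```text
clock: 25.62
tcp_pos: [0.5513, -0.098, 0.0882]
tcp_rot: [-179.9, -0.0, 76.6]
contact_force: [-2.7, 1.0, 0.2]
grip_width: 0.216
grasp_force: 78.2
```

Call:
{"fn": "arm_command", "kwargs": {"motion": [[[0.004, 0, 0], [0, 0, 0]], [[0.004, 0, 0], [0, 0, 0]], [[0.004, 0, 0], [0, 0, 0]], [[0.003, 0, 0], [0, 0, 0]], [[0.002, 0, 0], [0, 0, 0]], [[0, 0, 0], [0, 0, 0]]]}}

```text
clock: 26.12
tcp_pos: [0.5551, -0.0819, 0.0882]
tcp_rot: [-179.9, 0.0, 76.5]
contact_force: [-4.9, -0.8, 1.3]
grip_width: 0.221
grasp_force: 78.3
```

Call:
{"fn": "arm_command", "kwargs": {"motion": [[[0.0015, 0, 0], [0, 0, 0]], [[0.0015, 0, 0], [0, 0, 0]], [[0, 0, 0], [0, 0, 0]], [[0, 0, 0], [0, 0, 0]]]}}

```text
clock: 26.45
tcp_pos: [0.5557, -0.0793, 0.0882]
tcp_rot: [-179.9, 0.0, 76.5]
contact_force: [-4.5, -2.0, 0.5]
grip_width: 0.218
grasp_force: 78.3
```

Call:
{"fn": "arm_command", "kwargs": {"motion": [[[0.001, -0.0007, 0], [0, 0, 0]], [[0.001, 0, 0], [0, 0, 0]], [[0.001, 0, 0], [0, 0, 0]], [[0, 0, 0], [0, 0, 0]], [[0, 0, 0], [0, 0, 0]]]}}

```text
clock: 26.87
tcp_pos: [0.5562, -0.0766, 0.0882]
tcp_rot: [-180.0, 0.0, 76.5]
contact_force: [-3.5, -5.0, -0.9]
grip_width: 0.217
grasp_force: 78.1
```

Call:
{"fn": "arm_command", "kwargs": {"motion": [[[0.001, 0, 0], [0, 0, 0]], [[0.001, 0, 0], [0, 0, 0]], [[0, 0, 0], [0, 0, 0]], [[0, 0, 0], [0, 0, 0]]]}}

```text
clock: 27.2
tcp_pos: [0.5562, -0.0765, 0.0883]
tcp_rot: [-180.0, 0.2, 76.6]
contact_force: [-5.5, -17.0, 0.2]
grip_width: 0.22
grasp_force: 78.2
```

Call:
{"fn": "arm_command", "kwargs": {"motion": [[[0.0005, 0, 0], [0, 0, 0]], [[0, 0, 0], [0, 0, 0]]]}}

```text
clock: 27.37
tcp_pos: [0.5562, -0.0765, 0.0883]
tcp_rot: [-180.0, 0.2, 76.6]
contact_force: [-7.2, -19.5, -0.5]
grip_width: 0.216
grasp_force: 78.2
```

Call:
{"fn": "arm_command", "kwargs": {"motion": [[[0, 0, 0], [0, 0, 0]], [[0, 0, 0], [0, 0, 0]], [[0, 0, 0], [0, 0, 0]], [[0, 0, 0], [0, 0, 0]], [[0, 0, 0], [0, 0, 0]]], "hand": 0.05}}

```text
clock: 27.78
tcp_pos: [0.5574, -0.0734, 0.0885]
tcp_rot: [180.0, -0.0, 76.6]
contact_force: [0.6, 0.6, -0.2]
grip_width: 0.58
grasp_force: 0.0
```

Call:
{"fn": "arm_command", "kwargs": {"motion": [[[-0.003, 0, -0.01], [0, 0, 0]], [[0, 0, -0.02], [0, 0, 0]], [[0, 0, -0.03], [0, 0, 0]], [[0, 0, -0.03], [0, 0, 0]], [[0, 0, -0.03], [0, 0, 0]], [[0, 0, -0.03], [0, 0, 0]], [[-0.01, 0, -0.03], [0, 0, 0]], [[-0.03, 0, -0.03], [0, 0, 0]], [[-0.03, 0, 0], [0, 0, 0]], [[-0.02, 0, 0], [0, 0, 0]], [[0, 0, 0], [0, 0, 0]], [[0, 0, 0], [0, 0, 0]]]}}

```text
clock: 28.78
tcp_pos: [0.535, -0.1643, 0.2985]
tcp_rot: [180.0, -0.0, 76.4]
contact_force: [-0.9, 0.1, -0.0]
grip_width: 0.585
grasp_force: 0.0
```

```bash
cat > n.py <<'E'
from h import *
np.set_printoptions(precision=4,suppress=True)
print(readout.get_state()['tcp_pos'])
th=np.radians(-13.4);x=np.array([np.cos(th),np.sin(th),0]);y=np.array([-x[1],x[0],0]);o=np.array([.5734,-.0065,0])
a=snap('wrist','w8'); C=cal('wrist')
for t,z in(('axle',.104),('axle_grip',.104),('white_reel',.104)):
    for q in imaging.pinpoint('wrist',t)[:1]: P=onz('wrist',q['xy'],z,C); print(t,q['xy'],q['confidence'],P,(P-o)@x,(P-o)@y)
b=imaging.snapshot('scene'); k=proj('scene',o+[0,0,.1]).astype(int); 
cr=cv2.resize(b[k[1]-40:k[1]+40,k[0]-50:k[0]+50],(400,320),interpolation=cv2.INTER_CUBIC)
out=np.zeros((320,800,3),np.uint8); out[:,400:]=cr; out[:,:400]=a[0:320,120:520]
cv2.imwrite('pics/m8.png',out[:,:,::-1])
E
python3 n.py
```

```text
[ 0.535  -0.1643  0.2985]
axle [319.8, 56.1] 0.64 [ 0.566  -0.0316  0.104 ] -0.0013934669760684592 -0.026106941086029397
axle_grip [315.9, 106.0] 0.62 [ 0.5519 -0.0752  0.104 ] -0.004960996068059689 -0.07178802144713757
white_reel [319.5, 23.1] 0.76 [ 0.573  -0.0012  0.104 ] -0.0016026358236778174 0.00506498775229392
```

View pics/m8.png

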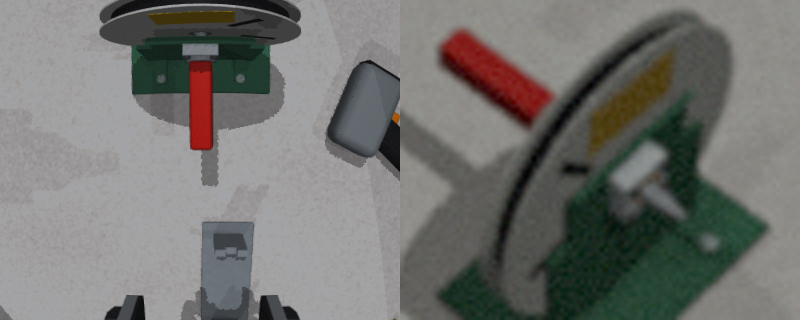

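The wrist view shows the collar flush against the near block, with the red grip at rows 62–150. The scene view shows the nose sticking out of the far block at (665,200), and nothing else has moved.

```bash
python3 -c "
from bench import order; print(order.job_done())"
```

```text
the job is handed in; nothing more can be done
None
```

The white reel is on the stand, with the axle pushed through both holes until its collar stopped firmly against the near block. Everything is released, the blue reel, tape roll and scanner were not touched, and the job was handed in at about 29 s. No verdict was returned.

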